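# Unlock the vial reader and load a sample

### The job

Load the white-capped vial of tan powder into the vial reader: first draw the red-knobbed lock bolt all the way back, because it blocks the tray, then pull the tray out by its blue post as far as it goes. Set the vial down upright inside the round black-rimmed seat on the tray (place it, do not drop it) and let go; leave the bolt back, the tray out and the other vial and the beaker where they stand, so I can check the fill before it goes in.

Things in the scene. Friction and masses are not known exactly. Their poses are not given: they have to be found in the camera images.
- reader: White optical vial reader fixed to the bench, C-shaped from the side, its front turned to the robot's right. Origin on the bench; own +x points to its back, -x out of its front, +y to the left of one who faces its front, z up. In its frame (mm): grey plinth x -120..60, y -100..100, 18 high, bolt ledge to y 150; column at the back, x 24..58; lens barrel 44 wide hanging to z 180 at x -15.
- head_edge (a point): Middle of the lower front edge of the reader's overhanging head, 190 mm above the bench. The head runs 98 mm to each side and back from here, top at 250 mm. It stands over the tray post and close by the bolt knob, so a gripper straight down on them hits it: lean the hand out to the reader's front (its -x) about 35 to 40 degrees, fingers pointing down and to its +x. Axes parallel to the reader's.
- bolt (a joint): Lock bolt, a steel rod 12 mm thick across the reader's front 34 mm above the bench. 0 = fully locked (starts 0 to 0.005 m); slides along the reader's +y (to the left of one facing it) to 0.030 m = fully back at its stop. At about 0.018 m its tip clears the yellow lug on the tray; before that the tray moves only about 4 mm. Resists with about 2.5 N, stays where left.
- bolt_knob (a point): Centre of the bolt's upright red knob: a cylinder 18 mm in diameter, from 58 to 92 mm above the bench; this point is 75 mm above the bench. Two brackets 42 mm high stand 18 mm from it on the reader's -y side and 49 mm on its +y side when locked. Axes parallel to the reader's.
- tray (a joint): Sample tray, a metal plate 118 x 92 mm whose top is 28 mm above the bench. 0 = home, slides along the reader's -x (out of its front) to 0.150 m = fully out against its stop. It resists with about 2.5 N and stays where it is left.
- tray_handle (a point): Grip point of the blue upright post at the tray's front: 22 mm along the reader's x, 18 mm along its y, top 90 mm above the bench; this point is on its centre line 70 mm above the bench. With the tray home the post's centre is 10 mm behind the head's front edge above it. Axes parallel to the reader's.
- tray_seat (a point): Centre of the floor of the round seat on the tray, 28 mm above the bench, 70 mm behind the blue post: a flat round rubber floor 49 mm across inside a black rim that stands 6 mm high and is 5 mm thick. With the tray fully out it is 70 mm in front of the head, free from above. Axes parallel to the reader's.
- vial_e_center (a point): Centre (half-way up) of the vial to load: glass vial with WHITE cap and TAN powder, 32 mm in diameter, 66 mm tall, standing upright, 35 g; the cap is 27 mm in diameter and starts 55 mm up. Its z axis is its own upright axis.
- vial_f_center (a point): Centre (half-way up) of the other vial, same size, BLACK cap and WHITE powder: leave it standing.
- beaker: Open steel beaker, 68 mm across, 75 mm tall, origin at the centre of its underside: leave it standing.
There are look-alikes about, which are no part of the job. What is shaped like the part that bears vial_e_center but pink or turquoise is not meant.

How it is judged:
By the outcome, as a careful person would: the job done as asked, in the order asked, and still so for the second after the job is handed in, with the robot touching nothing.
It also fails if it takes over 72 s, if anything falls off the work surface, if the arm or the gripper's body presses on something with over 40 N, if the wrist force passes 120 N, or if a joint passes its speed limit or range.

### The arm

A 6-joint arm with a two-finger parallel gripper is mounted at the origin on a cart in front of the work surface, level with it; the furniture and walls round the work are solid. World frame = base frame: x ahead of the robot, y to its left, z up, the work surface at z = 0. Lengths are in m, angles in rad, forces in N, time in s.
With the tool pointing down it reaches from about 0.35 to 0.975 m from the base axis. Payload 17.4 kg.
Tool frame: the origin (TCP) lies midway between the tips of the shut fingers; the grasp point (between the pads) lies 19 mm behind it; z points along the fingers, y is the line along which they close (so a half turn about z gives the same grasp; the last joint's range is limited). The gripper opens to 85 mm and grips with 20 to 120 N. Pads are 22 mm wide; open, the fingers measure 114 mm over their backs; the gripper's body (76 mm by 85 mm) begins 54 mm behind the grasp point. The pads swing forward as they close: fully open they stand 13 mm farther back than shut.
Start: joints at [-1.197, 0.116, 1.442, -0, 1.584, -0.038], TCP at [0.27, -0.619, 0.211] pointing down, gripper open.
Joint ranges: [-2.83, 2.83], [-0.83, 2.19], [0.07, 2.5], [-1.14, 4.28], [0.01, 3], [-2.97, 2.97]. Speed limits (rad/s): [1.89, 1.89, 2.22, 3.14, 3.14, 3.14].

### API

Orientations are given as a rotation vector (axis times angle).
In Python, from workcell import ctrl, eyes gives the robot as it stands.
- The arm moves only by the shell command python3 -m creep 'ROWS' [OPENING] [FORCE]. ROWS is JSON, a list of rows, each a list of 2 entries, a list of its own where there are three numbers: the shift along the world's x, y, z in m, then the turn, a rotation vector about the world's x, y, z in rad. A call has 1 to 5 rows; each row is the pose to reach, as a shift and turn from the pose commanded when the call began; what a row does not reach only later rows make up. A row lasts 1/8 s, in which the tool goes at most 62.5 mm and 10.7 degrees, less where a joint would pass 70% of its speed; a pose out of reach is approached as far as the arm can. A call with a gripper value outside its range is refused whole. OPENING is the gripper's target within -1 to 1 (fully open at 1, half-way at 0, shut at -1), set as the call begins (- or left out, the last holds). The fingers move at their own pace and stop on an object; FORCE is the grip in N (left out, the last holds). Time passes only in rows, so rows that repeat a pose let the fingers close. It gives the time, the measured TCP pose, the force, the opening and the grip force at its end, in the units of the state.
- ctrl.read_state(): the state, without advancing time (a new reading comes with each control period).
- eyes.read_camera(name): name is "scene" or "top"; returns a dict with "pixels" (384x512x3 uint8, red, green, blue), "fx", "fy", "cx", "cy" (pixels), "dist_coeffs" ([k1, k2, p1, p2, k3] as OpenCV has them; the pictures are not rectified), "origin" and "rotation" of the camera in the world. Camera axes: x right, y down, z forward; pixel columns grow to the right and rows downward; lengths in m; the calibration is good to about 2 mm. A picture is of the moment at which its call begins. There is no depth.
- ctrl.finish_job(): hands the job in; it is judged then, once.
The state is a dict: "t": time; "q": joint angles; "qvel": joint speeds; "joint_efforts": joint torques, N m; "position": TCP position; "ee_rot": TCP orientation; "wrist_force": force on the tool from outside, world axes, zero at the start; "ft_torque": the same for the moment, N m; "opening": finger opening in m; "finger_force": force on a finger pad.
Only numpy, scipy, OpenCV 4.12 (cv2) and the standard library are available. Lean on these libraries where they do the work, as an engineer would, in place of code of your own. Each camera call takes 0.05 s, during which the arm holds its last target. There are 200 camera calls.

## Working session

There is one attempt and no reset: what is moved stays moved. The work goes in short steps, Python scripts to look and compute and a shell command to move; the robot and the scene stay as the last step left them, time stands still between calls to the robot, and variables do not carry over. Pictures are saved under pics/ and viewed, at most 10 in all, crops included, and the job is handed in when it is done.

```bash
mkdir -p pics; cat > h.py <<'E'
import numpy as np, cv2
from workcell import ctrl, eyes
def snap(name,fn=None):
    c=eyes.read_camera(name)
    if fn: cv2.imwrite('pics/'+fn,c['pixels'][:,:,::-1])
    return c
def K(c): return np.array([[c['fx'],0,c['cx']],[0,c['fy'],c['cy']],[0,0,1.]])
def R(c):
    return np.array(c['rotation'],float).reshape(3,3)
def ray(c,u,v):
    p=cv2.undistortPoints(np.array([[[u,v]]],float),K(c),np.array(c['dist_coeffs'],float))[0,0]
    return np.array(c['origin'],float),R(c)@np.array([p[0],p[1],1.])
def at_z(c,u,v,z):
    o,d=ray(c,u,v); return o+d*(z-o[2])/d[2]
def tri(c1,p1,c2,p2):
    o1,d1=ray(c1,*p1);o2,d2=ray(c2,*p2)
    s=np.linalg.lstsq(np.c_[d1,-d2],o2-o1,rcond=None)[0]
    a=o1+s[0]*d1;b=o2+s[1]*d2
    return (a+b)/2,np.linalg.norm(a-b)
def proj(c,P):
    r=R(c).T; t=-r@np.array(c['origin'],float)
    return cv2.projectPoints(np.atleast_2d(np.array(P,float)),cv2.Rodrigues(r)[0],t,K(c),np.array(c['dist_coeffs'],float))[0][:,0]
E
python3 - <<'E'
from h import *
a=snap('scene');b=snap('top')
for c,n in((a,'s'),(b,'t')):
    print(c['origin'],c['rotation'],c['fx'],c['dist_coeffs'])
    cv2.imwrite(f'pics/{n}0.png',cv2.resize(c['pixels'][:,:,::-1],(800,600),interpolation=cv2.INTER_CUBIC))
    import pickle; pickle.dump(c,open(n+'0.pkl','wb'))
print(ctrl.read_state())
E
```

```text
[ 0.53320984 -1.03026296  1.06614243] [-2.422581    0.02992986  0.00753472] 470.4623698209834 [-0.16218298  0.          0.          0.          0.        ]
[-0.21553092 -0.06671566  1.09451674] [-1.60831598  2.07231213 -0.71385899] 393.7479298621279 [-0.02416032  0.          0.          0.          0.        ]
{'t': 0.1, 'q': array([-1.19683743e+00,  1.16467473e-01,  1.44223025e+00, -1.25021344e-06,
        1.58399623e+00, -3.77990308e-02]), 'qvel': array([-1.32309121e-03,  7.33584335e-05, -2.39496233e-03, -3.99226509e-04,
        2.09175210e-03,  4.64980148e-04]), 'joint_efforts': array([ 2.16564389e-03, -7.33670068e+01, -6.33788824e+01, -8.57428995e-05,
        5.26413118e-03,  2.83850234e-06]), 'position': array([ 0.27006755, -0.61839842,  0.20979641]), 'ee_rot': array([-3.07418484e+00, -6.42006423e-01,  2.91231876e-04]), 'wrist_force': array([-0.08640953, -0.19930401, -0.43591917]), 'ft_torque': array([ 0.02142871, -0.03385365,  0.0354408 ]), 'finger_force': 0.0, 'opening': 0.08540764253163798}
```

View pics/s0.png

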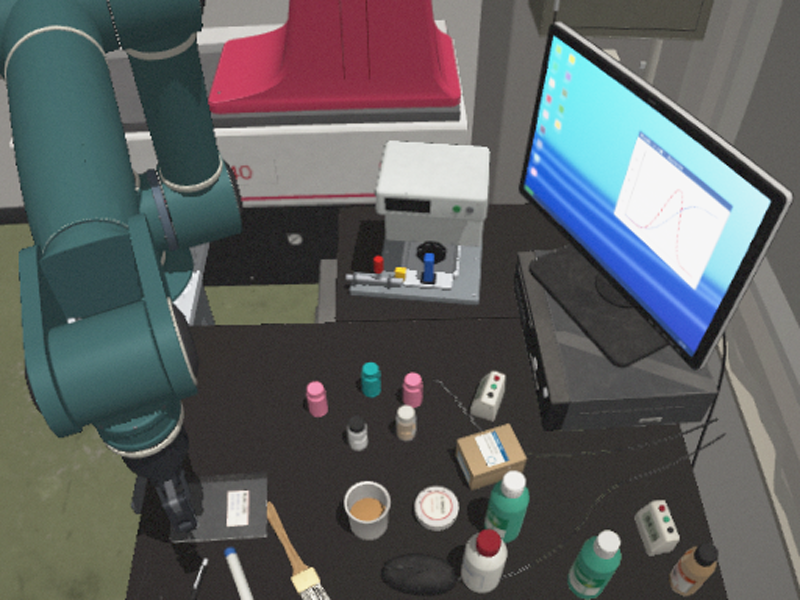

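View pics/t0.png

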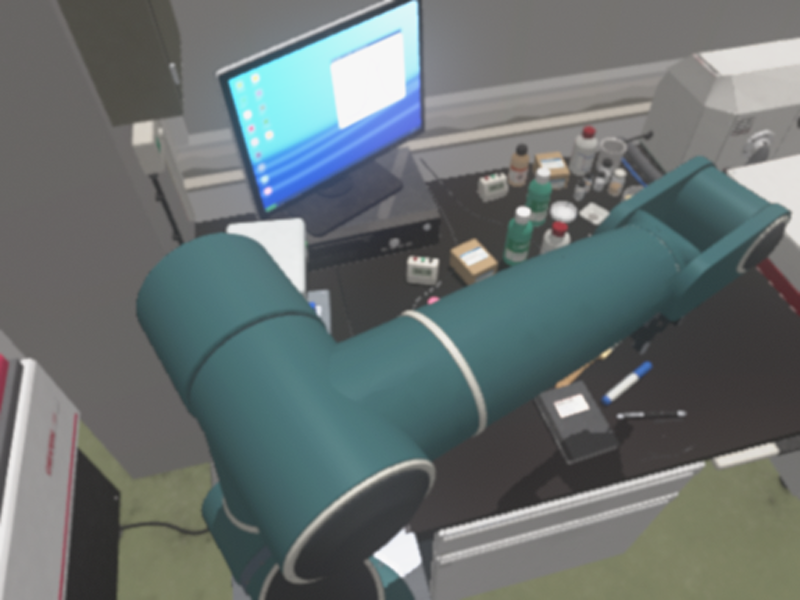

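The scene view shows the reader at (430,220) of the 800x600 picture, with the red knob at (378,265) and the blue post at (429,268). 

Candidates for the vial are white cap/tan (405,422), black cap/white (357,433), pink (316,398) and (412,388), and turquoise (371,379). (405,422) fits the description. The arm blocks the top view. I'll enlarge to confirm.

```bash
sed -i 's/return np.array(c\[.rotation.\],float).reshape(3,3)/return cv2.Rodrigues(np.array(c["rotation"],float))[0]/' h.py
python3 - <<'E'
import pickle
from h import *
c=pickle.load(open('s0.pkl','rb'))
im=c['pixels'][85:300,190:350,::-1]
cv2.imwrite('pics/crop0.png',cv2.resize(im,None,fx=2.79,fy=2.79,interpolation=cv2.INTER_CUBIC)[:600])
s=1.5625
for n,u,v,z in [('knobtop',378,259,.092),('posttop',429,256,.09),('capE',406,409,.066),('capF',357,421,.066),('beakertop',367,496,.075),('pinkR',412,376,.066),('plinthFL',350,296,.018),('plinthFR',480,298,.018),('headL',383,212,.19),('headR',489,218,.19)]:
    print(n,at_z(c,u/s,v/s,z).round(4))
E
```

```text
knobtop [ 0.518  -0.0698  0.092 ]
posttop [ 0.6133 -0.0631  0.09  ]
capE [ 0.5593 -0.3836  0.066 ]
capF [ 0.4806 -0.4041  0.066 ]
beakertop [ 0.4967 -0.5401  0.075 ]
pinkR [ 0.5715 -0.3188  0.066 ]
plinthFL [ 0.4623 -0.0943  0.018 ]
plinthFR [ 0.7101 -0.1072  0.018 ]
headL [ 0.5295 -0.0493  0.19  ]
headR [ 0.7164 -0.0709  0.19  ]
```

View pics/crop0.png

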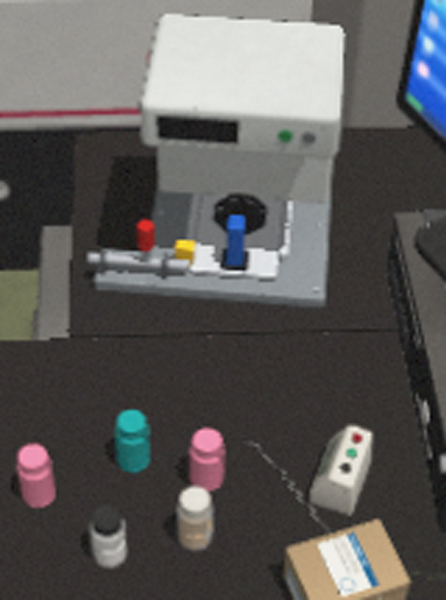

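The crop confirms the white-capped tan vial at (195,518), with a pink one close behind it at (207,458), a turquoise one at (132,440) and the black-capped vial at (108,537). The reader's front faces the robot's right, and its knob (146,235), post (236,240) and head edges are all visible. Next I'll fit the reader pose to these points.

```bash
python3 - <<'E'
import pickle
from h import *
from scipy.optimize import least_squares
c=pickle.load(open('s0.pkl','rb'))
obs=[((-120,150,18),(97,281)),((-120,-100,18),(326,294)),((-95,98,190),(144,140)),((-95,-98,190),(333,155)),((-85,0,90),(236,219)),((-15,0,34),(240,212)),((-95,98,250),(154,91)),((-95,-98,250),(342,104))]
P=np.array([o[0] for o in obs])/1e3; U=np.array([o[1] for o in obs])/2.79+[190,85]
def T(p,P):
    a=p[2];return np.c_[p[0]+np.cos(a)*P[:,0]-np.sin(a)*P[:,1],p[1]+np.sin(a)*P[:,0]+np.cos(a)*P[:,1],P[:,2]]
f=lambda p:(proj(c,T(p,P))-U).ravel()
r=least_squares(f,[.61,.02,1.5],loss='soft_l1'); print(r.x,np.degrees(r.x[2]));print(f(r.x).reshape(-1,2).round(1))
print('post',T(r.x,np.array([[-.085,0,.07]])),'seat out',T(r.x,np.array([[-.165,0,.028]])))
k=at_z(c,190+146/2.79,85+224/2.79,.092);d=k[:2]-r.x[:2];a=r.x[2]
print('knob',k,'in reader',np.cos(a)*d[0]+np.sin(a)*d[1],-np.sin(a)*d[0]+np.cos(a)*d[1])
# tube fits for vials: cap top and bottom
for n,t,b in[('E',(196,495),(196,541)),('F',(108,515),(111,558)),('pink',(207,437),(207,482))]:
    t=np.array(t)/2.79+[190,85];print(n,at_z(c,*t,.066))
E
```

```text
[0.62589862 0.02959353 1.44697623] 82.90563092525962
[[-0.7 -2. ]
 [ 0.2 -1. ]
 [-1.   1.4]
 [ 2.   0.4]
 [ 0.5 -1.7]
 [ 0.1 -2.3]
 [-5.2  2.3]
 [ 0.7  2. ]]
post [[ 0.61540079 -0.05475572  0.07      ]] seat out [[ 0.60552047 -0.13414325  0.028     ]]
knob [ 0.51918272 -0.06793601  0.092     ] in reader -0.10996269116259723 0.09385361242663959
E [ 0.56029541 -0.3856083   0.066     ]
F [ 0.4811917  -0.40456065  0.066     ]
pink [ 0.57272891 -0.32202536  0.066     ]
```

```bash
cat >> h.py <<'E'
from scipy.spatial.transform import Rotation as Ro
def ori(yaw,tilt):
    x=np.array([np.cos(yaw),np.sin(yaw),0]);y=np.array([-x[1],x[0],0])
    d=np.array([0,0,-np.cos(tilt)])+np.sin(tilt)*x
    ty=-y; tx=np.cross(ty,d)
    return Ro.from_matrix(np.c_[tx,ty,d]),d
def plan(grasp,yaw,tilt,back=0.,dg=.019):
    s=ctrl.read_state();q,d=ori(np.radians(yaw),np.radians(tilt))
    r0=Ro.from_rotvec(s['ee_rot'])
    v=[(q*Ro.from_rotvec([0,0,0])*r0.inv()).as_rotvec(),(q*Ro.from_euler('z',np.pi)*r0.inv()).as_rotvec()]
    rv=min(v,key=np.linalg.norm)
    tcp=np.array(grasp)+d*(dg-back)
    print('tcp',tcp.round(4),'shift',(tcp-s['position']).round(4),'turn',rv.round(4),'deg',np.degrees(np.linalg.norm(rv)).round(1),'d',d.round(3),'now',s['position'].round(4))
E
python3 - <<'E'
from h import *
plan([.5187,-.069,.075],85,38,.12)
E
```

```text
tcp [ 0.5133 -0.1309  0.1546] shift [ 0.2432  0.4875 -0.0552] turn [ 0.5637 -0.4065  1.0303] deg 71.2 d [ 0.054  0.613 -0.788] now [ 0.2701 -0.6184  0.2098]
```

```bash
python3 -m creep '[[[0.024,0.049,0.01],[0.056,-0.041,0.103]],[[0.049,0.098,0.02],[0.113,-0.081,0.206]],[[0.073,0.146,0.03],[0.169,-0.122,0.309]],[[0.097,0.195,0.03],[0.225,-0.163,0.412]],[[0.122,0.244,0.03],[0.282,-0.203,0.515]]]' 0.3 60
python3 -m creep '[[[0.024,0.049,0],[0.056,-0.041,0.103]],[[0.049,0.098,-0.01],[0.113,-0.081,0.206]],[[0.073,0.146,-0.03],[0.169,-0.122,0.309]],[[0.097,0.195,-0.06],[0.225,-0.163,0.412]],[[0.122,0.244,-0.085],[0.282,-0.203,0.515]]]'
python3 -m creep '[[[0,0,0],[0,0,0]],[[0,0,0],[0,0,0]],[[0,0,0],[0,0,0]]]'
python3 - <<'E'
from h import *
import pickle
plan([.5187,-.069,.075],85,38,.12)
a=snap('scene');b=snap('top')
pickle.dump((a,b),open('1.pkl','wb'))
A=cv2.resize(a['pixels'][85:245,180:350,::-1],(480,452),interpolation=cv2.INTER_CUBIC)
B=cv2.resize(b['pixels'][:,:,::-1],(320,240))
im=np.zeros((452,800,3),np.uint8);im[:,:480]=A;im[:240,480:]=B;cv2.imwrite('pics/p1.png',im)
E
```

```text
t: 0.72
position: [0.3926, -0.373, 0.2405]
ee_rot: [-2.575, -1.3, -0.372]
wrist_force: [0.6, 1.0, 0.1]
opening: 0.0555
finger_force: 0.0
t: 1.35
position: [0.5145, -0.1289, 0.1544]
ee_rot: [-1.925, -1.768, -0.666]
wrist_force: [0.7, 0.1, -0.2]
opening: 0.0553
finger_force: 0.0
t: 1.72
position: [0.5142, -0.1316, 0.1564]
ee_rot: [-1.931, -1.766, -0.665]
wrist_force: [0.3, 0.0, 0.7]
opening: 0.0559
finger_force: 0.0
tcp [ 0.5133 -0.1309  0.1546] shift [-0.0009  0.0006 -0.0018] turn [0.0013 0.0012 0.0022] deg 0.2 d [ 0.054  0.613 -0.788] now [ 0.5142 -0.1316  0.1564]
```

View pics/p1.png

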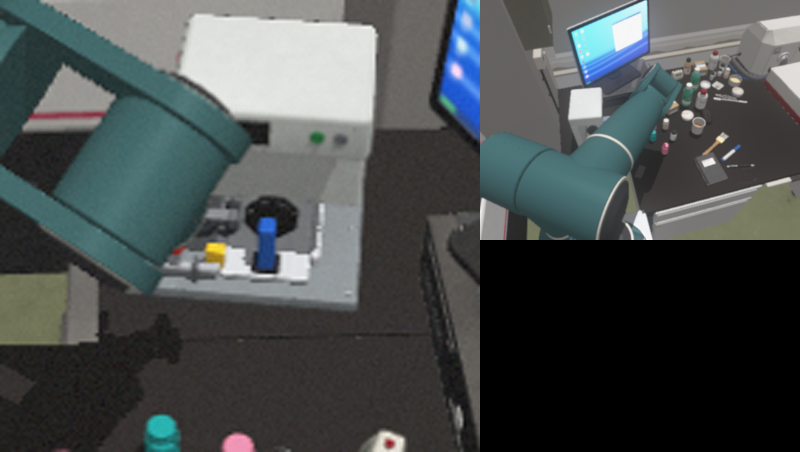

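The knob and gripper are behind the forearm in this view. The post is at (266,242) and the yellow lug at (215,252), with nothing touching. I'll advance along the tool axis to the knob and grip.

```bash
python3 -m creep '[[[0.001,0.018,-0.025],[0,0,0]],[[0.003,0.036,-0.05],[0,0,0]],[[0.004,0.054,-0.072],[0,0,0]],[[0.005,0.066,-0.087],[0,0,0]],[[0.005,0.074,-0.096],[0,0,0]]]'
python3 -m creep '[[[0,0,0],[0,0,0]],[[0,0,0],[0,0,0]],[[0,0,0],[0,0,0]],[[0,0,0],[0,0,0]],[[0,0,0],[0,0,0]]]' -1 30
```

```text
t: 2.45
position: [0.5192, -0.0564, 0.0592]
ee_rot: [-1.929, -1.766, -0.665]
wrist_force: [0.2, 0.3, -0.2]
opening: 0.0554
finger_force: 0.0
t: 3.08
position: [0.5188, -0.0572, 0.0603]
ee_rot: [-1.929, -1.767, -0.664]
wrist_force: [-7.7, -2.7, 5.1]
opening: 0.016
finger_force: 29.1
```

Gripped. Drawing the bolt back along the reader's +y.

```bash
python3 -m creep '[[[-0.005,0.0005,0],[0,0,0]],[[-0.010,0.001,0],[0,0,0]],[[-0.015,0.0015,0],[0,0,0]],[[-0.019,0.002,0],[0,0,0]],[[-0.022,0.002,0],[0,0,0]]]'
python3 -m creep '[[[-0.002,0,0],[0,0,0]],[[-0.004,0.0005,0],[0,0,0]],[[-0.004,0.0005,0],[0,0,0]]]'
```

```text
t: 3.7
position: [0.4972, -0.0543, 0.0602]
ee_rot: [-1.928, -1.766, -0.666]
wrist_force: [4.7, 5.4, 4.5]
opening: 0.0158
finger_force: 29.4
t: 4.08
position: [0.4931, -0.0537, 0.0602]
ee_rot: [-1.928, -1.766, -0.666]
wrist_force: [1.4, 2.3, 6.3]
opening: 0.0157
finger_force: 29.5
```

```bash
python3 -m creep '[[[-0.002,0,0],[0,0,0]],[[-0.004,0.0005,0],[0,0,0]],[[-0.004,0.0005,0],[0,0,0]]]'
python3 -m creep '[[[-0.001,0,0],[0,0,0]],[[-0.003,0,0],[0,0,0]],[[-0.003,0,0],[0,0,0]]]'
```

```text
t: 4.45
position: [0.4891, -0.0532, 0.0602]
ee_rot: [-1.928, -1.766, -0.666]
wrist_force: [1.4, 3.3, 6.5]
opening: 0.016
finger_force: 29.5
t: 4.82
position: [0.4884, -0.0532, 0.0604]
ee_rot: [-1.931, -1.767, -0.672]
wrist_force: [27.7, 12.0, -5.8]
opening: 0.0158
finger_force: 29.5
```

Hit the stop after 30 mm. Releasing and backing off.

```bash
python3 -m creep '[[[0.002,0,0],[0,0,0]],[[0.002,0,0],[0,0,0]],[[0.002,0,0],[0,0,0]]]' 0.3
python3 -m creep '[[[-0.001,-0.018,0.025],[0,0,0]],[[-0.003,-0.036,0.05],[0,0,0]],[[-0.004,-0.054,0.075],[0,0,0]],[[0.05,-0.074,0.096],[0,0,0]],[[0.09,-0.074,0.096],[0,0,0]]]'
python3 - <<'E'
from h import *
import pickle
plan([.614,-.060,.070],85,38,.0)
a=snap('scene');b=snap('top')
pickle.dump((a,b),open('2.pkl','wb'))
A=cv2.resize(a['pixels'][100:230,190:350,::-1],(640,520),interpolation=cv2.INTER_CUBIC)
cv2.imwrite('pics/p2.png',A)
E
```

```text
t: 5.2
position: [0.4878, -0.0536, 0.0593]
ee_rot: [-1.929, -1.766, -0.664]
wrist_force: [-0.3, 0.1, 0.1]
opening: 0.0552
finger_force: 0.0
t: 5.82
position: [0.5801, -0.1291, 0.1573]
ee_rot: [-1.931, -1.767, -0.666]
wrist_force: [-0.3, -0.4, 0.0]
opening: 0.0556
finger_force: 0.0
tcp [ 0.615  -0.0483  0.055 ] shift [ 0.0349  0.0808 -0.1022] turn [0.0016 0.0027 0.0023] deg 0.2 d [ 0.054  0.613 -0.788] now [ 0.5801 -0.1291  0.1573]
```

View pics/p2.png

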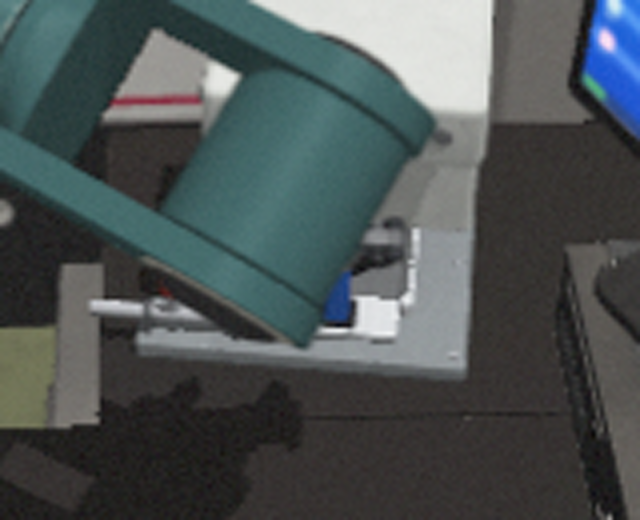

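The bolt rod now sticks out to the left at (95,305), and the post is at (342,295) behind the wrist. Moving to the post: first sideways, then in.

```bash
python3 -m creep '[[[0.02,0,0],[0,0,0]],[[0.030,0.018,-0.023],[0,0,0]],[[0.031,0.043,-0.055],[0,0,0]],[[0.033,0.065,-0.083],[0,0,0]],[[0.034,0.08,-0.102],[0,0,0]]]'
python3 -m creep '[[[0,0,0],[0,0,0]],[[0,0,0],[0,0,0]],[[0,0,0],[0,0,0]],[[0,0,0],[0,0,0]],[[0,0,0],[0,0,0]]]' -1 60
```

```text
t: 6.55
position: [0.611, -0.0466, 0.052]
ee_rot: [-1.928, -1.765, -0.663]
wrist_force: [1.3, 0.4, -0.2]
opening: 0.0551
finger_force: 0.0
t: 7.18
position: [0.6125, -0.0484, 0.0546]
ee_rot: [-1.93, -1.767, -0.665]
wrist_force: [-3.7, -4.1, 7.5]
opening: 0.0168
finger_force: 59.7
```

```bash
python3 -m creep '[[[-0.0005,-0.006,0],[0,0,0]],[[-0.001,-0.014,0],[0,0,0]],[[-0.002,-0.024,0],[0,0,0]],[[-0.003,-0.034,0],[0,0,0]],[[-0.004,-0.044,0],[0,0,0]]]'
python3 -m creep '[[[0,0,0],[0,0,0]],[[0,0,0],[0,0,0]]]'
```

```text
t: 7.8
position: [0.6067, -0.0913, 0.0545]
ee_rot: [-1.925, -1.765, -0.663]
wrist_force: [-21.4, 5.2, 13.4]
opening: 0.0168
finger_force: 60.3
t: 8.05
position: [0.6066, -0.0917, 0.0545]
ee_rot: [-1.926, -1.765, -0.662]
wrist_force: [-21.4, 1.2, 13.0]
opening: 0.0163
finger_force: 60.7
```

The lateral force shows the yaw is nearer 82.5°, so I'll follow that slope.

```bash
python3 -m creep '[[[-0.003,-0.008,0],[0,0,0]],[[-0.005,-0.018,0],[0,0,0]],[[-0.006,-0.028,0],[0,0,0]],[[-0.007,-0.038,0],[0,0,0]],[[-0.008,-0.048,0],[0,0,0]]]'
python3 -m creep '[[[-0.0015,-0.010,0],[0,0,0]],[[-0.0025,-0.020,0],[0,0,0]],[[-0.004,-0.030,0],[0,0,0]],[[-0.005,-0.040,0],[0,0,0]],[[-0.006,-0.048,0],[0,0,0]]]'
python3 -m creep '[[[0,0,0],[0,0,0]],[[0,0,0],[0,0,0]]]'
```

```text
t: 8.68
position: [0.5996, -0.1399, 0.0546]
ee_rot: [-1.927, -1.766, -0.664]
wrist_force: [-10.3, 5.2, 10.9]
opening: 0.0166
finger_force: 60.0
t: 9.3
position: [0.5929, -0.1878, 0.0545]
ee_rot: [-1.926, -1.765, -0.663]
wrist_force: [-16.0, 4.7, 13.1]
opening: 0.0164
finger_force: 60.3
t: 9.55
position: [0.5929, -0.1882, 0.0546]
ee_rot: [-1.927, -1.765, -0.663]
wrist_force: [-16.5, -0.9, 13.7]
opening: 0.0164
finger_force: 60.7
```

```bash
python3 -m creep '[[[-0.001,-0.003,0],[0,0,0]],[[-0.0015,-0.006,0],[0,0,0]],[[-0.002,-0.008,0],[0,0,0]],[[-0.002,-0.010,0],[0,0,0]],[[-0.002,-0.011,0],[0,0,0]]]'
python3 -m creep '[[[0,0,0],[0,0,0]],[[0,-0.001,0],[0,0,0]],[[0,-0.001,0],[0,0,0]]]'
```

```text
t: 10.18
position: [0.5915, -0.1972, 0.0545]
ee_rot: [-1.924, -1.764, -0.666]
wrist_force: [-7.1, 21.8, 9.1]
opening: 0.0168
finger_force: 58.6
t: 10.55
position: [0.5915, -0.1972, 0.0545]
ee_rot: [-1.922, -1.764, -0.666]
wrist_force: [-7.6, 24.8, 10.6]
opening: 0.0165
finger_force: 58.9
```

At the stop (150 mm of travel). Releasing and retreating upward, turning the tool vertical toward the vial.

```bash
python3 -m creep '[[[0,0.002,0],[0,0,0]],[[0,0.002,0],[0,0,0]],[[0,0.002,0],[0,0,0]]]' 0.3
python3 -m creep '[[[0,-0.012,0.016],[0,0,0]],[[0,-0.03,0.04],[0,0,0]],[[0,-0.05,0.075],[0,0,0]],[[0,-0.06,0.125],[0,0,0]],[[0,-0.06,0.16],[0,0,0]]]'
python3 - <<'E'
from h import *
import pickle
s=ctrl.read_state();r0=Ro.from_rotvec(s['ee_rot'])
print(s['q'].round(2),r0.as_matrix().round(3))
a=snap('scene');b=snap('top')
pickle.dump((a,b),open('3.pkl','wb'))
A=cv2.resize(a['pixels'][110:310,190:350,::-1],(480,600),interpolation=cv2.INTER_CUBIC)
B=cv2.resize(b['pixels'][150:260,180:320,::-1],(320,251),interpolation=cv2.INTER_CUBIC)
im=np.zeros((600,800,3),np.uint8);im[:,:480]=A;im[:251,480:]=B;cv2.imwrite('pics/p3.png',im)
E
```

```text
t: 10.92
position: [0.5922, -0.198, 0.0536]
ee_rot: [-1.93, -1.766, -0.664]
wrist_force: [0.5, 0.2, 0.7]
opening: 0.0557
finger_force: 0.0
t: 11.55
position: [0.5921, -0.2594, 0.217]
ee_rot: [-1.931, -1.768, -0.665]
wrist_force: [0.3, 0.4, -0.5]
opening: 0.0558
finger_force: 0.0
[-0.7   0.25  1.38  0.56  1.87 -0.54] [[ 0.069  0.996  0.057]
 [ 0.786 -0.089  0.612]
 [ 0.614  0.002 -0.789]]
```

View pics/p3.png

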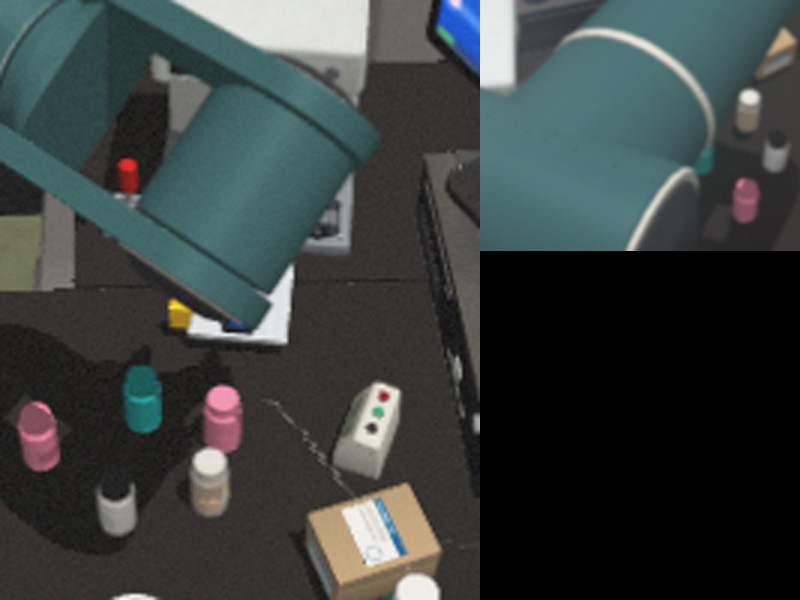

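The tray is out at (240,305) and the vials are undisturbed. E's cap is at (211,457) in the scene part and (749,95) in the top part, so I'll triangulate it.

```bash
python3 - <<'E'
from h import *
import pickle
a,b=pickle.load(open('3.pkl','rb'))
for n,p,q in(('E',(211,458),(749,95)),('F',(116,482),(776,138))):
    p=(190+p[0]/3,110+p[1]/3); q=(180+(q[0]-480)/2.286,150+q[1]/2.282)
    print(n,tri(a,p,b,q),at_z(a,*p,.066),at_z(b,*q,.066))
plan([.560,-.385,.036],82,0,.08)
E
```

```text
E (array([ 0.56006045, -0.38517632,  0.06335915]), np.float64(0.001308573290070005)) [ 0.560477   -0.38635018  0.066     ] [ 0.55740705 -0.3846492   0.066     ]
F (array([ 0.48053452, -0.40103169,  0.05526025]), np.float64(3.5372655271890045e-05)) [ 0.48110704 -0.40770318  0.066     ] [ 0.47332442 -0.39758513  0.066     ]
tcp [ 0.56  -0.385  0.097] shift [-0.0328 -0.1257 -0.1223] turn [-0.6544  0.0811 -0.0512] deg 37.9 d [ 0.  0. -1.] now [ 0.5928 -0.2593  0.2193]
```

E is at (0.559, -0.385), with both views agreeing at cap height. I'll move above it while still high, then descend.

```bash
python3 -m creep '[[[-0.006,-0.025,0],[-0.131,0.016,-0.01]],[[-0.013,-0.05,0],[-0.262,0.032,-0.02]],[[-0.02,-0.075,0],[-0.393,0.049,-0.031]],[[-0.027,-0.1,-0.03],[-0.523,0.065,-0.041]],[[-0.033,-0.1255,-0.06],[-0.654,0.081,-0.051]]]'
python3 -m creep '[[[0,0,-0.03],[0,0,0]],[[0,0,-0.06],[0,0,0]],[[0,0,-0.06],[0,0,0]]]' 0.3
python3 - <<'E'
from h import *
import pickle
plan([.5595,-.385,.036],82,0,0)
a=snap('scene');b=snap('top')
pickle.dump((a,b),open('4.pkl','wb'))
A=cv2.resize(a['pixels'][110:310,190:350,::-1],(480,600),interpolation=cv2.INTER_CUBIC)
B=cv2.resize(b['pixels'][150:260,180:320,::-1],(320,251),interpolation=cv2.INTER_CUBIC)
im=np.zeros((600,800,3),np.uint8);im[:,:480]=A;im[:251,480:]=B;cv2.imwrite('pics/p4.png',im)
E
```

```text
t: 12.28
position: [0.5589, -0.3848, 0.154]
ee_rot: [-2.373, -2.055, 0.005]
wrist_force: [0.5, -0.5, -0.9]
opening: 0.0557
finger_force: 0.0
t: 12.65
position: [0.5581, -0.3829, 0.0916]
ee_rot: [-2.367, -2.05, 0.002]
wrist_force: [-0.1, -0.1, 0.3]
opening: 0.0553
finger_force: 0.0
tcp [ 0.5595 -0.385   0.017 ] shift [ 0.0014 -0.0021 -0.0746] turn [-0.0071 -0.0077  0.0035] deg 0.6 d [ 0.  0. -1.] now [ 0.5581 -0.3829  0.0916]
```

View pics/p4.png

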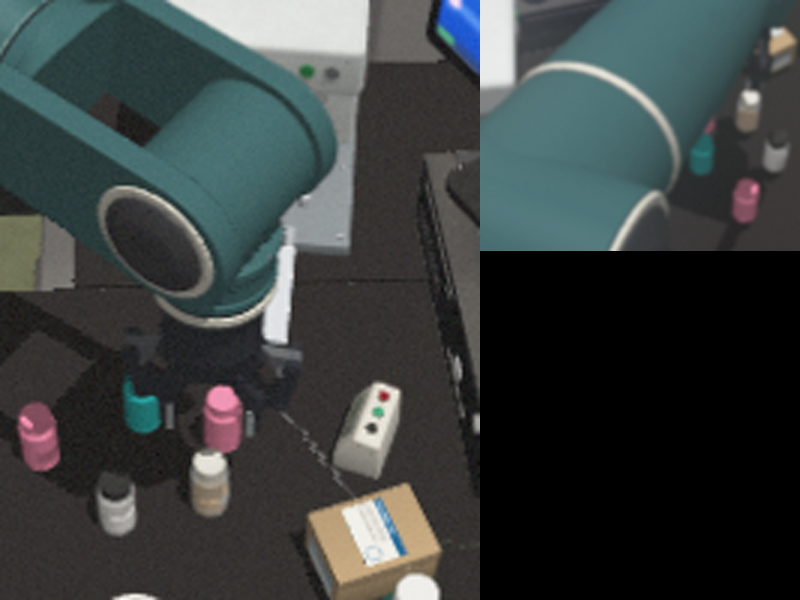

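The pads at (168,415) and (248,425) straddle E's cap line (211,457), and the pink vial shows behind, between the open fingers. Descending and gripping.

```bash
python3 -m creep '[[[0.001,-0.001,-0.02],[0,0,0]],[[0.001,-0.002,-0.04],[0,0,0]],[[0.001,-0.002,-0.058],[0,0,0]],[[0.001,-0.002,-0.068],[0,0,0]],[[0.001,-0.002,-0.074],[0,0,0]]]'
python3 -m creep '[[[0,0,0],[0,0,0]],[[0,0,0],[0,0,0]],[[0,0,0],[0,0,0]],[[0,0,0],[0,0,0]]]' -1 20
python3 -m creep '[[[0,0,0.01],[0,0,0]],[[0,0,0.03],[0,0,0]],[[0,0,0.05],[0,0,0]],[[0,0,0.08],[0,0,0]],[[0,0,0.12],[0,0,0]]]'
```

```text
t: 13.38
position: [0.5601, -0.385, 0.0188]
ee_rot: [-2.369, -2.053, 0.0]
wrist_force: [-0.2, -0.5, 0.4]
opening: 0.0553
finger_force: 0.0
t: 13.88
position: [0.5604, -0.3852, 0.0199]
ee_rot: [-2.369, -2.054, -0.0]
wrist_force: [0.9, -0.2, 0.6]
opening: 0.0306
finger_force: 20.4
t: 14.5
position: [0.56, -0.3849, 0.1414]
ee_rot: [-2.369, -2.053, 0.0]
wrist_force: [0.2, 0.5, -0.4]
opening: 0.0308
finger_force: 20.3
```

Vial held (30.8 mm). I'll swing aside at height for one clear look at the seat.

```bash
python3 -m creep '[[[-0.03,-0.03,0.02],[0,0,0]],[[-0.07,-0.07,0.04],[0,0,0]],[[-0.11,-0.1,0.06],[0,0,0]],[[-0.15,-0.13,0.06],[0,0,0]],[[-0.18,-0.16,0.06],[0,0,0]]]'
python3 - <<'E'
from h import *
import pickle
a=snap('scene')
pickle.dump(a,open('5.pkl','wb'))
A=cv2.resize(a['pixels'][100:310,190:390,::-1],None,fx=2.85,fy=2.85,interpolation=cv2.INTER_CUBIC)
print(proj(a,[[.602,-.1426,.034],[.5923,-.2119,.09]]))
cv2.imwrite('pics/p5.png',A)
E
```

```text
t: 15.12
position: [0.3786, -0.5461, 0.2018]
ee_rot: [-2.371, -2.054, 0.001]
wrist_force: [-0.6, 0.1, -0.8]
opening: 0.0306
finger_force: 20.3
[[271.67818924 197.08474234]
 [269.87549302 203.04712086]]
```

View pics/p5.png

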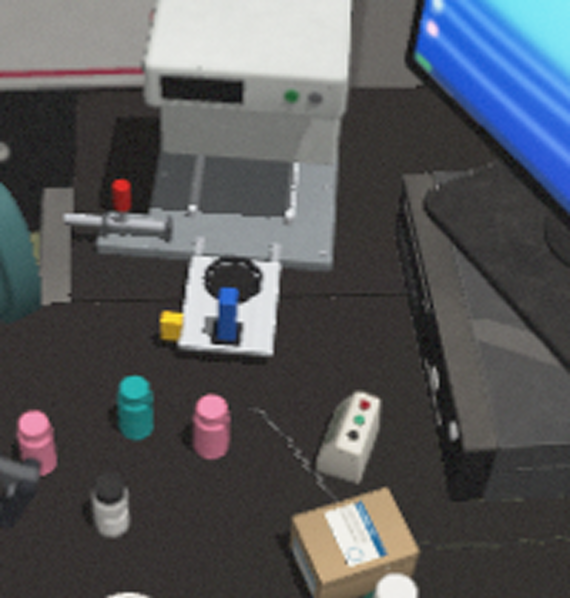

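The view is clear: bolt back at (122,195), tray out, seat rim centre at (233,279). That is within 1 px of my prediction, so the seat is at (0.602, -0.143). Before going in vertically I'll check that the wrist housing clears the head top at 0.25 m.

```bash
python3 - <<'E'
from h import *
import pickle
a,_=pickle.load(open('4.pkl','rb'))
x,y=.558,-.383
for z in np.arange(.2,.5,.04): # tool axis projected into p4 coordinates
    print(round(z,2),((proj(a,[[x,y,z]])[0]-[190,110])*3).round(0), *[(((proj(a,[[x+np.cos(.98)*k,y+np.sin(.98)*k,z]])[0]-[190,110])*3).round(0)) for k in(-.1,.06,.1,.15)])
c=pickle.load(open('5.pkl','rb'))
print(at_z(c,271.9,197.9,.034))
plan([.602,-.143,.067],82,0,0)
E
```

```text
0.2 [208. 359.] [136. 452.] [249. 307.] [274. 274.] [305. 235.]
0.24 [209. 327.] [134. 421.] [250. 274.] [276. 241.] [307. 202.]
0.28 [209. 292.] [132. 388.] [251. 240.] [278. 206.] [310. 167.]
0.32 [209. 256.] [129. 353.] [253. 203.] [280. 170.] [313. 130.]
0.36 [209. 217.] [127. 315.] [254. 164.] [283. 131.] [316.  91.]
0.4 [209. 176.] [124. 275.] [256. 123.] [285.  89.] [319.  50.]
0.44 [210. 133.] [121. 232.] [257.  79.] [287.  46.] [323.   6.]
0.48 [210.  86.] [118. 185.] [259.  32.] [290.  -1.] [326. -40.]
[ 0.60248195 -0.14572756  0.034     ]
tcp [ 0.602 -0.143  0.048] shift [ 0.2264  0.4059 -0.1534] turn [-0.0024 -0.0049  0.0056] deg 0.4 d [ 0.  0. -1.] now [ 0.3756 -0.5489  0.2014]
```

Wrist housing bottom works out at about TCP + 0.24, so roughly 0.29 m when placing, which clears the head. Proceeding.

```bash
python3 -m creep '[[[0.015,0.025,0],[0,0,0]],[[0.04,0.07,0],[0,0,0]],[[0.067,0.12,0],[0,0,0]],[[0.095,0.17,0],[0,0,0]],[[0.123,0.22,0],[0,0,0]]]'
python3 -m creep '[[[0.028,0.05,0],[0,0,0]],[[0.056,0.1,0],[0,0,0]],[[0.083,0.148,0],[0,0,0]],[[0.098,0.175,-0.02],[0,0,0]],[[0.103,0.184,-0.05],[0,0,0]]]'
python3 -m creep '[[[0,0,-0.02],[0,0,0]],[[0,0,-0.04],[0,0,0]],[[0,0,-0.06],[0,0,0]],[[0,0,-0.075],[0,0,0]],[[0,0,-0.085],[0,0,0]]]'
python3 -m creep '[[[0,0,0],[0,0,0]],[[0,0,0],[0,0,0]]]'
python3 - <<'E'
from h import *
plan([.602,-.145,.067],82,0,0)
E
```

```text
t: 15.8
position: [0.5038, -0.3234, 0.2013]
ee_rot: [-2.37, -2.054, -0.0]
wrist_force: [1.1, -0.8, -0.2]
opening: 0.0301
finger_force: 20.3
t: 16.42
position: [0.6075, -0.1393, 0.1513]
ee_rot: [-2.369, -2.057, -0.003]
wrist_force: [-0.5, -0.5, -0.2]
opening: 0.0305
finger_force: 20.3
t: 17.05
position: [0.606, -0.1413, 0.0636]
ee_rot: [-2.369, -2.052, 0.001]
wrist_force: [0.2, -0.1, -0.5]
opening: 0.0306
finger_force: 20.3
t: 17.3
position: [0.6065, -0.1412, 0.0652]
ee_rot: [-2.37, -2.054, -0.001]
wrist_force: [-0.5, 0.3, -0.3]
opening: 0.0306
finger_force: 20.3
tcp [ 0.602 -0.145  0.048] shift [-0.0045 -0.0038 -0.0172] turn [-0.0047 -0.0036  0.003 ] deg 0.4 d [ 0.  0. -1.] now [ 0.6065 -0.1412  0.0652]
```

```bash
python3 -m creep '[[[-0.002,-0.002,0],[0,0,0]],[[-0.0045,-0.0035,0],[0,0,0]],[[-0.0045,-0.0035,-0.005],[0,0,0]],[[-0.0045,-0.0035,-0.010],[0,0,0]],[[-0.0045,-0.0035,-0.013],[0,0,0]]]'
python3 -m creep '[[[0,0,-0.001],[0,0,0]],[[0,0,-0.002],[0,0,0]],[[0,0,-0.002],[0,0,0]]]'
python3 - <<'E'
from h import *
a=snap('scene'); import pickle; pickle.dump(a,open('6.pkl','wb'))
print(ctrl.read_state()['wrist_force'],ctrl.read_state()['position'])
cv2.imwrite('pics/p6.png',cv2.resize(a['pixels'][100:250,200:350,::-1],(600,600),interpolation=cv2.INTER_CUBIC))
E
```

```text
t: 17.92
position: [0.6015, -0.1445, 0.0509]
ee_rot: [-2.369, -2.053, 0.001]
wrist_force: [-0.1, 0.2, 0.2]
opening: 0.0301
finger_force: 20.3
t: 18.3
position: [0.6017, -0.1446, 0.0495]
ee_rot: [-2.369, -2.053, 0.0]
wrist_force: [0.7, 0.8, 0.6]
opening: 0.0306
finger_force: 20.3
[-0.89709152 -0.08985262 -0.4013085 ] [ 0.60170416 -0.14458242  0.04956841]
```

View pics/p6.png

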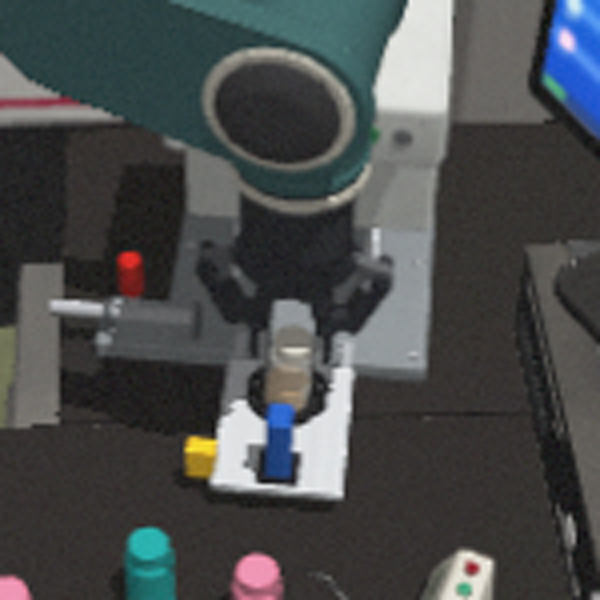

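The vial (290,380) is centred in the rim (247–328) just above its floor. Lowering gently to contact.

```bash
for i in 1 2; do :; done; python3 -m creep '[[[0,0,-0.001],[0,0,0]],[[0,0,-0.001],[0,0,0]],[[0,0,-0.001],[0,0,0]]]'
python3 -m creep '[[[0,0,-0.0005],[0,0,0]],[[0,0,-0.001],[0,0,0]],[[0,0,-0.001],[0,0,0]]]'
```

```text
t: 18.73
position: [0.6017, -0.1446, 0.0485]
ee_rot: [-2.369, -2.053, 0.0]
wrist_force: [0.2, 0.1, -0.5]
opening: 0.0307
finger_force: 20.3
t: 19.1
position: [0.6018, -0.1446, 0.0478]
ee_rot: [-2.369, -2.053, -0.0]
wrist_force: [-1.9, 0.5, 4.9]
opening: 0.0303
finger_force: 20.7
```

Contact (4.9 N). Releasing and lifting straight up, then moving clear.

```bash
python3 -m creep '[[[0,0,0],[0,0,0]],[[0,0,0],[0,0,0]],[[0,0,0],[0,0,0]],[[0,0,0],[0,0,0]]]' 0.2
python3 -m creep '[[[0,0,0.01],[0,0,0]],[[0,0,0.03],[0,0,0]],[[0,0,0.06],[0,0,0]],[[0,0,0.1],[0,0,0]],[[0,0,0.15],[0,0,0]]]'
python3 -m creep '[[[-0.02,-0.03,0],[0,0,0]],[[-0.05,-0.08,0],[0,0,0]],[[-0.08,-0.13,0],[0,0,0]],[[-0.11,-0.18,0],[0,0,0]],[[-0.13,-0.22,0],[0,0,0]]]'
python3 -m creep '[[[-0.02,-0.04,0],[0,0,0]],[[-0.045,-0.085,0],[0,0,0]],[[-0.07,-0.13,0],[0,0,0]],[[-0.085,-0.16,0],[0,0,0]],[[-0.085,-0.16,0],[0,0,0]]]'
python3 - <<'E'
from h import *
a=snap('scene')
cv2.imwrite('pics/p7.png',cv2.resize(a['pixels'][100:350,180:380,::-1],(480,600),interpolation=cv2.INTER_CUBIC))
E
```

```text
t: 19.6
position: [0.6017, -0.1446, 0.0474]
ee_rot: [-2.369, -2.053, 0.0]
wrist_force: [-1.1, -0.2, 0.7]
opening: 0.0513
finger_force: 0.0
t: 20.23
position: [0.6013, -0.1445, 0.1999]
ee_rot: [-2.369, -2.053, 0.0]
wrist_force: [0.1, -0.2, -0.7]
opening: 0.0512
finger_force: 0.0
t: 20.85
position: [0.4703, -0.3663, 0.1996]
ee_rot: [-2.371, -2.053, -0.0]
wrist_force: [0.1, 0.4, 0.3]
opening: 0.0512
finger_force: 0.0
t: 21.48
position: [0.3854, -0.5262, 0.1988]
ee_rot: [-2.372, -2.051, 0.001]
wrist_force: [0.3, 0.1, 0.2]
opening: 0.0513
finger_force: 0.0
```

View pics/p7.png

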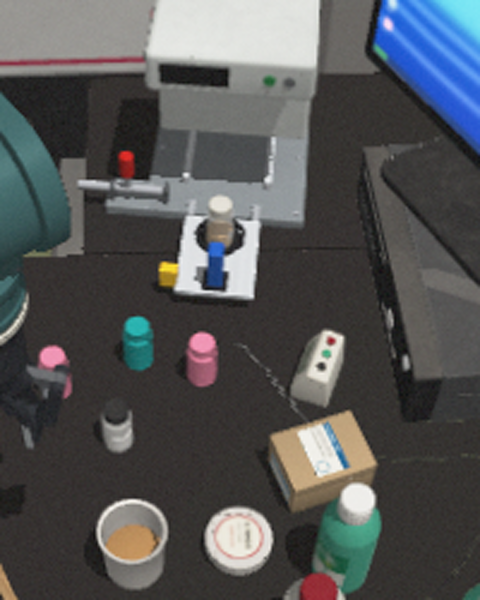

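The vial stands upright in the seat at (220,225). The bolt is back, the tray is out, and the other vial (117,425) and the beaker (132,540) are untouched.

```bash
python3 -c "from workcell import ctrl; print(ctrl.finish_job())"
```

```text
the job is handed in; nothing more can be done
None
```

The white-capped tan vial stands upright in the tray seat, with the bolt fully back, the tray fully out and the other vial and beaker untouched; I handed the job in at about 21.5 s.

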